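Wedge the dispenser stand tight

TASK

The dispenser's wooden stand is loose in its steel dock. Take the wooden mallet and, reaching in under the glass ledge, tap the wedge sideways along its slot, drawing back clear between taps and tapping at least twice, until it goes no further and holds the stand tight. Touch the wedge only with the mallet, do not knock the glass ledge or disturb the other things, and finish with the mallet stood upright on its head on the shelf, clear of wedge, stand and dock.

Things in the scene. Friction and masses are not known exactly. Their poses are not given: they have to be found in the camera images.
- mallet: Small wooden mallet, about 0.18 kg, standing on its head, handle straight up. Origin: centre of the head's underside; z up the handle. Head: block 36 (x) x 64 (y) x 36 (z) mm, z 0 to 36; its two alike 36 x 36 striking faces look along +y and -y. Handle: rectangular bar 22 (x) x 18 (y) mm, z 36 to 200 mm.
- wedge: Waxed pale wood wedge, 40 g, lying loose, partly in the slot. Origin: centre of its underside. 90 mm long (y), 28 mm high; thin end at y +45, butt at y -45. Straight face (x -9 mm) looks at the stand; the other tapers from x +3 at the thin end to x +15 at the butt and looks at the fence. Drive it along its own +y.
- wedge_butt (a point): Centre of the butt face to strike, 14 mm above the shelf; (0, -45, 14) mm in the wedge's frame, axes alike. The face is flat from x -9 to +14 mm. When the wedge is tight, the butt still sticks out 8 mm or more past stand and fence, so the mallet head does not meet them.
- wedge_tip (a point): Middle of the thin end, (0, 45, 14) mm in the wedge's frame. From its start the wedge goes 20 to 68 mm before it jams; this differs each time and cannot be seen. It slides almost freely, then resistance climbs steeply within a few mm. Tight: it presses stand and fence with over 5 N each; friction keeps it so once a push or tap of some 10 N or more has been given.
- fence: Fixed dark wood cheek behind the slot (far side from the robot), 16 mm thick, 100 mm long, 30 mm high, its face slanted to match the wedge's taper. Origin on the underside, midway in thickness; its block spans y -20 to +80 mm of its own frame, its face to the slot at x -8.
- stand: Pale wood base board 90 (x) x 230 (y) x 30 (z) mm, origin at the centre of its underside, about 0.9 kg, loose in the dock. It carries the white round press-button dispenser tub (87 mm across, top 148 mm above the shelf) centred at (0, 60) mm. Its +x side is the slot's near wall; the wedge enters at its -y end.
- dock: Fixed steel dock; origin on the shelf in the slot's line, x away from the robot, y the way the wedge is driven, yawed up to 0.2 rad. Front lip 25 mm high at x -104 to -90 mm, y -20 to 212; end stop y 212 to 224. Low rail 12 mm high at x 60 to 72, y -168 to 212; on it two 12 mm posts at x 66, y -160 and 80 carry a glass ledge.
- ledge_edge (a point): Middle of the lower near edge of the clear ledge, (-18, -35, 135) mm in the dock's frame. Ledge: x -18 to 70, y -170 to 100 mm, underside 135, top 147 mm above the shelf, steel strip along the near edge. The wedge's line lies under it, some 30 mm in from that edge: to strike the butt the mallet's handle must lean back to the robot by 24 to 45 degrees.
- jar: Glass jar of wooden pegs, 76 mm across, 118 mm high with the pegs; origin under its centre. Leave alone.
- cup: Empty stainless steel cup, 72 mm across, 85 mm high; origin under its centre. Leave alone.
- bottle: Closed white bottle, 64 mm across, 170 mm high; origin under its centre. Leave alone.
- scraper: Yellow silicone scraper lying flat along its x; low. Leave alone.
- peg_a: Wooden peg 12 x 75 (y) x 12 mm lying on the shelf. Leave alone.
- peg_b: Wooden peg 12 x 75 (y) x 12 mm lying on the shelf. Leave alone.
- tin: Closed metal tin, 72 mm across, 60 mm high. Leave alone.
Things that resemble listed ones, but are neither listed nor needed, are in the scene too. Leave any orange look-alike of the mallet alone. What is shaped like the stand but turquoise is not meant.

How it is judged:
By the outcome, as a careful person would: the job done as asked, in the order asked, and still so for the second after the job is handed in, with the robot touching nothing.
It also fails if it takes over 58 s, if anything falls off the work surface, if the arm or the gripper's body presses on something with over 40 N, if the wrist force passes 120 N, or if a joint passes its speed limit or range.

ROBOT

A 6-joint arm with a two-finger parallel gripper is mounted at the origin on the work surface. World frame = base frame: x ahead of the robot, y to its left, z up, the work surface at z = 0. Lengths are in m, angles in degrees, forces in N, time in s.
With the tool pointing down it reaches from about 0.25 to 0.725 m from the base axis. Payload 9.7 kg.
Tool frame: the origin (TCP) lies midway between the tips of the shut fingers; the grasp point (between the pads) lies 19 mm behind it (bot.pinch_z is the distance from the TCP to the grasp point, in m); z points along the fingers, y is the line along which they close (so a half turn about z gives the same grasp; the last joint's range is limited). The gripper opens to 85 mm and grips with 20 to 120 N. Pads are 22 mm wide; open, the fingers measure 114 mm over their backs; the gripper's body (76 mm by 85 mm) begins 54 mm behind the grasp point. The pads swing forward as they close: fully open they stand 13 mm farther back than shut.
Start: joints at [67.781, 4.979, 10.078, 95.1, 0, 90], TCP at [0.208, 0.509, 0.231] pointing down, gripper open.
Joint ranges: [-179.16, 179.16], [-48.56, 103.87], [-65.8, 70.77], [-126.05, 130.52], [-82.76, 87.17], [-180, 180]. Speed limits (degrees/s): [127.2, 127.2, 147.25, 180, 180, 180].

INTERFACE

Orientations are given as [roll, pitch, yaw] about the fixed x, y, z axes, in that order (R = Rz(yaw) Ry(pitch) Rx(roll)).
In Python, from workcell import sensors, camera, camera_params, ticket, bot gives the robot as it stands.
- The arm moves only by the shell command python3 -m jog 'ROWS' [FORCE]. ROWS is JSON, a list that holds one entry, the list of rows, each a list of 5 numbers: the shift along the world's x, y, z in units of 50 mm (1.0 is 50 mm), then the turn about the world's z in units of 5 degrees (1.0 is 5 degrees), then the opening, from 0 (shut) to 1 (fully open). In form: [[[tx, ty, tz, yaw, grip], ...]]. A call has 1 to 8 rows; each row shifts and turns the commanded pose from where the row before left it; what a row does not reach is not made up. A row lasts 1/10 s, in which the tool goes at most 50 mm and 8.59 degrees, less where a joint would pass 70% of its speed; a pose out of reach is approached as far as the arm can. A call is refused whole if a number of a shift passes 1 or a number of a turn 1, either way. A call with a gripper value outside its range is refused whole. The fingers move at their own pace and stop on an object; FORCE is the grip in N (left out, the last holds). Time passes only in rows, so rows that do not move let the fingers close. It gives the time, the measured TCP pose, the force, the opening and the grip force at its end, in the units of the state.
- sensors.get_obs(): the state, without advancing time (a new reading comes with each control period).
- camera(name): name is "scene" or "top"; returns the picture (400x640x3 uint8, blue, green, red); there is no depth.
- camera_params(name): a dict with "fx", "fy", "cx", "cy" (pixels), "T" (4x4, takes a point from camera to world coordinates). Camera axes: x right, y down, z forward; pixel columns grow to the right and rows downward; lengths in m; the calibration is good to about 2 mm. A picture is of the moment at which its call begins. camera_params takes no time and is no camera call.
- ticket.job_done(): hands the job in; it is judged then, once.
The state is a dict: "time": time; "q": joint angles; "qd": joint speeds; "joint_efforts": joint torques, N m; "ee_pos": TCP position; "tcp_rot": TCP orientation; "wrist_force": force on the tool from outside, world axes, zero at the start; "torque": the same for the moment, N m; "opening": finger opening in m; "grasp_force": force on a finger pad.
Only numpy, scipy, OpenCV 4.12 (cv2) and the standard library are available. Lean on these libraries where they do the work, as an engineer would, in place of code of your own. Each camera call takes 0.05 s, during which the arm holds its last target. There are 200 camera calls.

## Working session

There is one attempt and no reset: what is moved stays moved. The work goes in short steps, Python scripts to look and compute and a shell command to move; the robot and the scene stay as the last step left them, time stands still between calls to the robot, and variables do not carry over. Pictures are saved under pics/ and viewed, at most 10 in all, crops included, and the job is handed in when it is done.

```bash
ls; mkdir -p pics
python3 - <<'E'
from workcell import sensors,camera,camera_params,bot
import cv2,numpy as np
for n in("scene","top"):
    cv2.imwrite(f"pics/{n}0.png",camera(n)); p=camera_params(n); print(n,p["fx"],p["cx"],p["cy"],np.round(p["T"],3).tolist())
o=sensors.get_obs(); print({k:np.round(v,3).tolist() for k,v in o.items()}, bot.pinch_z)
E
```

```text
pics
scene 462.63987561299007 313.73141118135544 195.2762541243115 [[0.13, 0.548, -0.826, 1.562], [0.992, -0.065, 0.113, -0.141], [0.008, -0.834, -0.552, 0.836], [0.0, 0.0, 0.0, 1.0]]
top 429.80759031709397 318.36319622973394 196.7001222045113 [[0.02, -0.996, 0.091, 0.342], [-1.0, -0.021, -0.003, 0.023], [0.004, -0.091, -0.996, 1.28], [0.0, 0.0, 0.0, 1.0]]
{'time': 0.1, 'q': [67.781, 5.009, 10.039, 95.099, 0.001, 89.997], 'qd': [0.07, -0.06, 0.086, 0.02, 0.073, 0.043], 'joint_efforts': [-0.0, -52.156, 46.565, 0.016, -0.0, -0.0], 'ee_pos': [0.208, 0.509, 0.231], 'tcp_rot': [-179.93, -0.001, 157.784], 'wrist_force': [0.773, 0.797, -1.199], 'torque': [-0.009, 0.035, 0.029], 'grasp_force': 0.0, 'opening': 0.086} 0.0187
```

View pics/scene0.png

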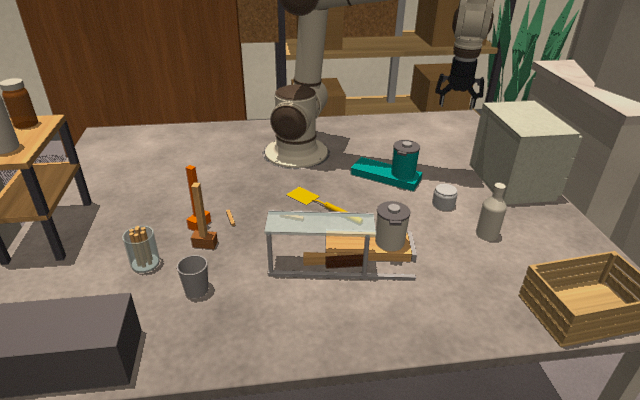

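View pics/top0.png

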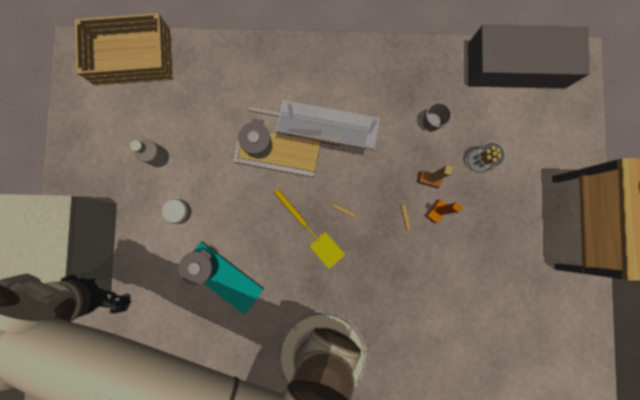

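The scene view shows the mallet at about (203,225) with the orange look-alike behind it. The glass ledge spans (265–378, 212–235), with the wedge and fence below it near (300–365, 258). In the top view the mallet head is at (430,180) and the stand board at (280,152). I'll zoom in.

Run:
```python
import cv2,numpy as np
s=cv2.imread("pics/scene0.png");t=cv2.imread("pics/top0.png")
a=cv2.resize(t[90:220,225:465],None,fx=3.3,fy=3.3,interpolation=cv2.INTER_CUBIC)  # 792x429
b=cv2.resize(s[160:290,180:420],None,fx=3.3,fy=3.3,interpolation=cv2.INTER_CUBIC)
cv2.imwrite("pics/tc.png",cv2.convertScaleAbs(a,alpha=1.5,beta=0));cv2.imwrite("pics/sc.png",cv2.convertScaleAbs(b,alpha=1.5,beta=0))
```

```text
(no output)
```

View pics/tc.png

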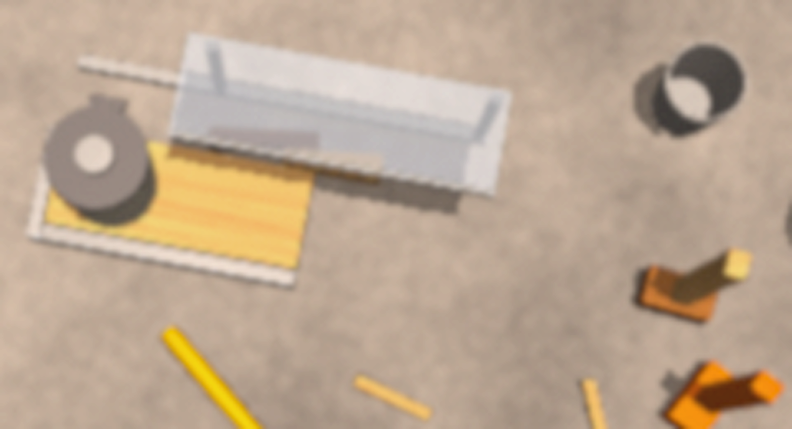

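View pics/sc.png

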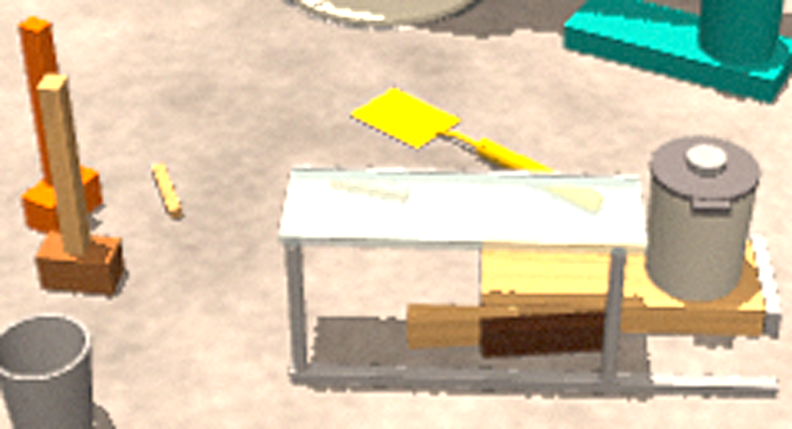

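The top crop shows the board, the lip's outer edge from (30,238) to (293,285), the ledge's near edge from (170,140) to (495,193), the wedge butt near (380,168) through the glass, the mallet head around (680,292) and the handle top at (738,265). In the scene crop the butt's far edge is at (408,305–345), the handle top is near (53,83), and the head's front face spans (38–122, 240–293).

```bash
cat > h.py <<'E'
import cv2,numpy as np
from workcell import camera_params
P={n:camera_params(n) for n in("scene","top")}
def ray(n,uv):
    p=P[n];T=np.array(p["T"]);d=T[:3,:3]@np.array([(uv[0]-p["cx"])/p["fx"],(uv[1]-p["cy"])/p["fy"],1]);return T[:3,3],d/np.linalg.norm(d)
def onz(n,uv,z):
    o,d=ray(n,uv);return o+d*(z-o[2])/d[2]
def tri(us,ut):
    A=np.zeros((3,3));b=np.zeros(3)
    for n,u in(("scene",us),("top",ut)):
        o,d=ray(n,u);M=np.eye(3)-np.outer(d,d);A+=M;b+=M@o
    x=np.linalg.solve(A,b);return x,[np.linalg.norm(np.cross(x-ray(n,u)[0],ray(n,u)[1]))*1e3 for n,u in(("scene",us),("top",ut))]
ct=lambda x,y:(225-.35+x/3.3,90-.35+y/3.3)
cs=lambda x,y:(180-.35+x/3.3,160-.35+y/3.3)
def yaw(a,b): d=b-a; return np.degrees(np.arctan2(-d[0],d[1]))   # y-axis dir a->b
E
python3 - <<'E'
from h import *
np.set_printoptions(precision=4,suppress=True)
print("handle top",tri(cs(53,83),ct(738,265)))
print("ledge near -y corner",tri(cs(291,170),ct(498,192)),"near +y",tri(cs(641,178),ct(170,140)))
print("ledge far -y",tri(cs(282,240),ct(511,93)))
print("butt far edge top",tri(cs(408,305),ct(382,153)))
t=cv2.imread("pics/top0.png");hsv=cv2.cvtColor(t,cv2.COLOR_BGR2HSV)
# colours
for nm,(x,y) in dict(head=(650,290),headr=(700,303),handle=(738,265),shaft=(710,275),board=(220,200),wedge=(365,165),wedge2=(365,180),lip=(150,259)).items():
    u,v=ct(x,y);print(nm,hsv[round(v),round(u)])
a,b=[onz("top",ct(*p),.025) for p in((293,285),(30,238))];print("lip",a,b,yaw(a,b))
a,b=[onz("top",ct(*p),.135) for p in((495,193),(170,140))];print("ledge",a,b,yaw(a,b))
a,b=[onz("top",ct(*p),.03) for p in((313,175),(298,268))];print("board -y end",a,b)
for p in((655,265),(718,285),(708,320),(640,300)):print("head",onz("top",ct(*p),.036))
print("butt",onz("top",ct(381,155),.028),onz("top",ct(378,183),.028), onz("scene",cs(408,305),.028),onz("scene",cs(408,346),0))
print("scene rail",onz("scene",cs(291,381),0.0),"headscene",onz("scene",cs(38,287),0),onz("scene",cs(113,295),0),onz("scene",cs(122,268),0))
E
```

```text
handle top (array([ 0.5171, -0.3082,  0.1955]), [np.float64(1.3473040326922472), np.float64(1.3473040326923071)])
ledge near -y corner (array([ 0.5818, -0.1285,  0.1423]), [np.float64(2.2754219526849484), np.float64(2.2754219526849653)]) near +y (array([0.6207, 0.1412, 0.1388]), [np.float64(3.540689850128848), np.float64(3.5406898501288504)])
ledge far -y (array([ 0.6653, -0.1391,  0.1389]), [np.float64(2.133309229426045), np.float64(2.1333092294260423)])
butt far edge top (array([ 0.636 , -0.0408,  0.0412]), [np.float64(0.2036314817871167), np.float64(0.20363148178713233)])
head [ 14 184 129]
headr [ 14 182 118]
handle [ 21 132 162]
shaft [ 16 138  59]
board [ 20 135 162]
wedge [ 15  35 133]
wedge2 [ 15 118  69]
lip [ 14  33 117]
lip [0.5183 0.0356 0.025 ] [0.5557 0.2717 0.025 ] -9.013633669301202
ledge [ 0.5823 -0.1293  0.135 ] [0.6208 0.1381 0.135 ] -8.18944915422151
board -y end [0.6172 0.0198 0.03  ] [0.5329 0.0315 0.03  ]
head [ 0.5413 -0.2849  0.036 ]
head [ 0.5246 -0.3407  0.036 ]
head [ 0.4932 -0.3317  0.036 ]
head [ 0.5098 -0.2716  0.036 ]
butt [ 0.6372 -0.0409  0.028 ] [ 0.6116 -0.0386  0.028 ] [ 0.6207 -0.039   0.028 ] [ 0.6385 -0.0411  0.    ]
scene rail [ 0.6678 -0.1369  0.    ] headscene [ 0.5272 -0.344   0.    ] [ 0.5454 -0.2805 -0.    ] [ 0.51   -0.2746 -0.    ]
```

```bash
python3 -m jog '[[[0.31,-0.8,0.1,0,1],[0.31,-0.8,0.1,0,1],[0.31,-0.8,0.1,0,1],[0.31,-0.8,0.1,0,1],[0.31,-0.8,0,0,1],[0.31,-0.8,0,0,1],[0.31,-0.8,0,0,1],[0.31,-0.8,0,0,1]]]' 20; python3 -c "
from workcell import sensors;print(sensors.get_obs()['q'])
from h import *
for n,p in dict(jar=(487,158),cup=(437,117),otop=(456.5,207),oh=(440,212),peg1=(404,217),peg2=(344,210)).items(): print(n,onz('top',p,{'jar':.11,'cup':.085,'otop':.2,'oh':.036}.get(n,0.01)).round(3))"
```

```text
time: 0.9
ee_pos: [0.3321, 0.1875, 0.2511]
tcp_rot: [180.0, 0.0, 157.8]
wrist_force: [0.6, 0.8, -0.2]
opening: 0.0855
grasp_force: 0.0
[ 2.94541039e+01 -1.72913323e+01 -8.00794064e+00  9.92775559e+01
 -5.53604698e-04  5.16498996e+01]
jar [ 0.567 -0.443  0.11 ]
cup [ 0.686 -0.313  0.085]
otop [ 0.423 -0.328  0.2  ]
oh [ 0.419 -0.334  0.036]
peg1 [ 0.404 -0.234  0.01 ]
peg2 [ 0.421 -0.057  0.01 ]
```

```bash
python3 -m jog '[[[0.31,-0.83,0,0.1,1],[0.31,-0.83,0,0.1,1],[0.31,-0.83,0,0.1,1],[0.31,-0.83,0,0.1,1],[0.31,-0.83,0,0.1,1],[0.31,-0.83,0,0.1,1]]]' >/dev/null; python3 -m jog '[[[0.31,-0.83,0,0.1,1],[0.31,-0.83,0,0.1,1],[0.31,-0.83,0,0.1,1],[0.31,-0.83,0,0.1,1],[0.31,-0.83,0,0.1,1],[0.31,-0.83,0,0.2,1],[0,0,0,0,1],[0,0,0,0,1]]]'
python3 - <<'E'
from workcell import camera
from h import *
t=camera("top");s=camera("scene");cv2.imwrite("pics/s1.png",s);cv2.imwrite("pics/t1.png",t)
a=cv2.resize(t[130:230,385:505],(480,400),interpolation=cv2.INTER_CUBIC);b=cv2.resize(s[130:270,130:234],(297,400),interpolation=cv2.INTER_CUBIC)
cv2.imwrite("pics/c1.png",cv2.convertScaleAbs(np.hstack([a,b]),alpha=1.4))
E
```

```text
time: 2.3
ee_pos: [0.5178, -0.3095, 0.2498]
tcp_rot: [180.0, -0.1, 164.2]
wrist_force: [-0.6, 0.1, 0.4]
opening: 0.0853
grasp_force: 0.0
```

View pics/c1.png

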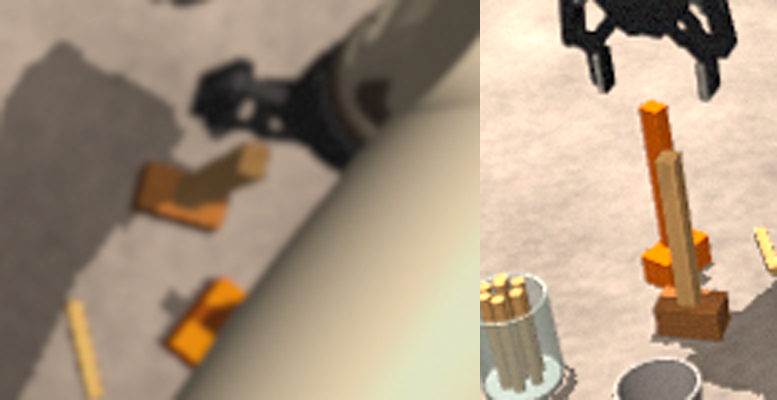

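The gripper sits over the mallet. In the scene half the finger tips are at about (605,92) and (708,98), and the handle top is at (670,157). I'll check that against the projection.

Run:
```python
from h import *
def proj(n,X):
    T=np.array(P[n]["T"]);c=T[:3,:3].T@(np.array(X)-T[:3,3]);return P[n]["fx"]*c[0]/c[2]+P[n]["cx"],P[n]["fy"]*c[1]/c[2]+P[n]["cy"]
for X in([.5178,-.3095,.2498+.013],[.5175,-.308,.2]):
  print(proj("scene",X),proj("top",X))
print(tri((130+(670-480)/2.857,130+157/2.857),(385+252/4,130+162/4)))
```

```text
(np.float64(191.07637013062924), np.float64(162.15256057041955)) (np.float64(456.7993263025695), np.float64(165.38608697166396))
(np.float64(195.03631580333277), np.float64(183.3016251955299)) (np.float64(448.17451006011936), np.float64(169.54007034343346))
(array([ 0.51588864, -0.30714672,  0.19436623]), [np.float64(2.0246725252162348), np.float64(2.0246725252161526)])
```

```bash
python3 -m jog '[[[-0.02,0.04,-0.66,0,1],[0,0,-0.66,0,1],[0,0,-0.66,0,1],[0,0,0,0,1],[0,0,0,0,0],[0,0,0,0,0],[0,0,0,0,0],[0,0,0,0,0]]]' 40;python3 -m jog '[[[0,0,0,0,0],[0,0,0,0,0],[0,0,0,0,0],[0,0,0,0,0]]]'
```

```text
time: 3.2
ee_pos: [0.5175, -0.3071, 0.1538]
tcp_rot: [-180.0, 0.1, 164.3]
wrist_force: [-0.7, 0.7, -0.3]
opening: 0.0279
grasp_force: 0.0
time: 3.6
ee_pos: [0.5173, -0.3072, 0.1532]
tcp_rot: [-180.0, 0.1, 164.3]
wrist_force: [-0.4, -0.2, 5.8]
opening: 0.0175
grasp_force: 39.8
```

```bash
python3 -m jog '[[[0,0,0.6,0,0],[0.2,0.5,0,0.36,0],[0.2,0.6,0,0.36,0],[0.2,0.6,0,0.36,0],[0.2,0.6,0,0.36,0],[0,0,-0.3,0,0],[0,0,-0.2,0,0],[0,0,0,0,0]]]'; python3 -m jog '[[[0,0,-0.06,0,0],[0,0,-0.04,0,0],[0,0,0,0,0]]]' 20
```

```text
time: 4.4
ee_pos: [0.556, -0.1917, 0.1551]
tcp_rot: [180.0, -0.2, 171.5]
wrist_force: [0.0, -0.7, -2.4]
opening: 0.0174
grasp_force: 39.6
time: 4.7
ee_pos: [0.5572, -0.1926, 0.1533]
tcp_rot: [-180.0, 0.1, 171.4]
wrist_force: [-0.2, 0.2, 1.2]
opening: 0.0178
grasp_force: 40.1
```

```bash
python3 -m jog '[[[0,0,-0.02,0,0],[-0.24,0.035,-0.02,0,0],[-0.24,0.035,0,0,0],[-0.24,0.035,-0.02,0,0],[-0.24,0.035,-0.03,0,0],[0,0,0,0,0]]]' 20
python3 - <<'E'
from workcell import camera
from h import *
s=camera("scene");t=camera("top")
a=cv2.resize(t[120:220,345:465],(480,400),interpolation=cv2.INTER_CUBIC);b=cv2.resize(s[130:270,180:284],(297,400),interpolation=cv2.INTER_CUBIC)
cv2.imwrite("pics/c2.png",cv2.convertScaleAbs(np.hstack([a,b]),alpha=1.4))
E
```

```text
time: 5.3
ee_pos: [0.5089, -0.1854, 0.1496]
tcp_rot: [-180.0, 0.2, 171.4]
wrist_force: [0.4, -0.9, 7.7]
opening: 0.0175
grasp_force: 41.5
```

View pics/c2.png

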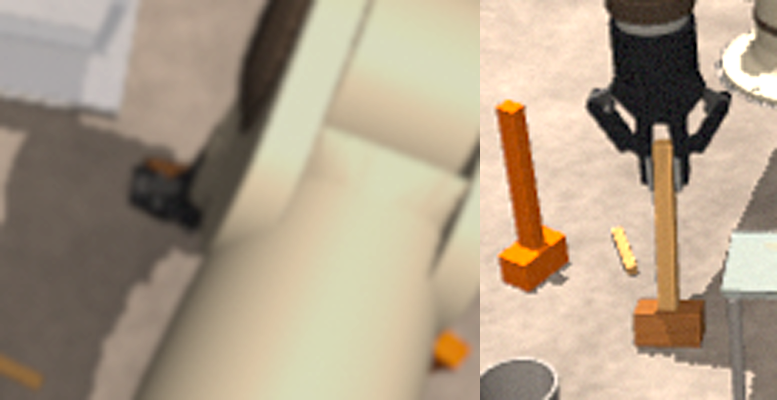

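The mallet is held by its top, and the head's front bottom edge is at about crop (637–702, 345). I'll work out whether it pivoted or slid.

```bash
cat >> h.py <<'E'
def headz(s, tcp, th):
    pass
E
python3 - <<'E'
from h import *
c=lambda x,y:(180+(x-480)/2.857,130+y/2.857)
for p in((637,345),(702,346)): print(onz("scene",c(*p),0), onz("scene",c(*p),.01))
def proj(n,X):
    T=np.array(P[n]["T"]);q=T[:3,:3].T@(np.array(X)-T[:3,3]);return np.array([P[n]["fx"]*q[0]/q[2]+P[n]["cx"],P[n]["fy"]*q[1]/q[2]+P[n]["cy"]])
# predicted bottom-far-edge row for slid/upright vs pivoted
g=np.array([.5089,-.1854,.1683]);xh=np.array([.989,-.148,0])
for th in(0,4,8,12,16):
    a=np.radians(th);ex=np.cos(a)*xh+np.sin(a)*np.array([0,0,1]);ez=-np.sin(a)*xh+np.cos(a)*np.array([0,0,1])
    o=g-ez*.172
    f=lambda X:((proj("scene",X)-[180,130])*2.857+[480,0]).round(0)
    print(th,"far bottom",f(o+ex*.018),"far top",f(o+ex*.018+ez*.036),"near top",f(o-ex*.018+ez*.036),"handle top",f(o+ez*.2))
E
```

```text
[ 0.55976976 -0.22249496  0.        ] [ 0.57175768 -0.2215164   0.01      ]
[ 5.68814121e-01 -1.60138230e-01  1.11022302e-16] [ 0.58069384 -0.15990566  0.01      ]
0 far bottom [673. 324.] far top [670. 295.] near top [675. 273.] handle top [660. 143.]
4 far bottom [671. 330.] far top [669. 300.] near top [674. 279.] handle top [660. 141.]
8 far bottom [669. 336.] far top [667. 304.] near top [673. 285.] handle top [661. 141.]
12 far bottom [667. 341.] far top [666. 308.] near top [671. 291.] handle top [661. 140.]
16 far bottom [665. 345.] far top [664. 311.] near top [670. 296.] handle top [661. 139.]
```

It has pivoted by about 16° as intended, so I'll continue the arc to about 34°.

```bash
python3 -m jog '[[[-0.23,0.035,-0.05,0,0],[-0.23,0.035,-0.07,0,0],[-0.23,0.035,-0.08,0,0],[-0.22,0.033,-0.1,0,0],[-0.12,0.017,-0.06,0,0],[0,0,0,0,0]]]' 20; python3 -m jog '[[[0,0,0.3,0,0],[0,0,0.3,0,0],[0,0,0,0,0],[0,0,0,0,0]]]' 120
python3 - <<'E'
from workcell import camera,sensors
from h import *
s=camera("scene");o=sensors.get_obs();print(o["ee_pos"],o["tcp_rot"])
np.save("ee.npy",o["ee_pos"]);cv2.imwrite("pics/s3.png",s)
b=cv2.resize(s[120:270,180:330],(600,600),interpolation=cv2.INTER_CUBIC)
cv2.imwrite("pics/c3.png",cv2.convertScaleAbs(b,alpha=1.4))
E
```

```text
time: 6.0
ee_pos: [0.4572, -0.1774, 0.1304]
tcp_rot: [-180.0, 0.1, 171.4]
wrist_force: [-1.6, -0.2, 5.6]
opening: 0.0175
grasp_force: 41.2
time: 6.4
ee_pos: [0.4579, -0.1772, 0.1602]
tcp_rot: [-180.0, 0.0, 171.5]
wrist_force: [0.2, 0.7, -2.1]
opening: 0.0168
grasp_force: 117.1
[ 0.45762285 -0.1770521   0.15956933] [ 1.79993005e+02 -2.06687751e-02  1.71490671e+02]
```

View pics/c3.png

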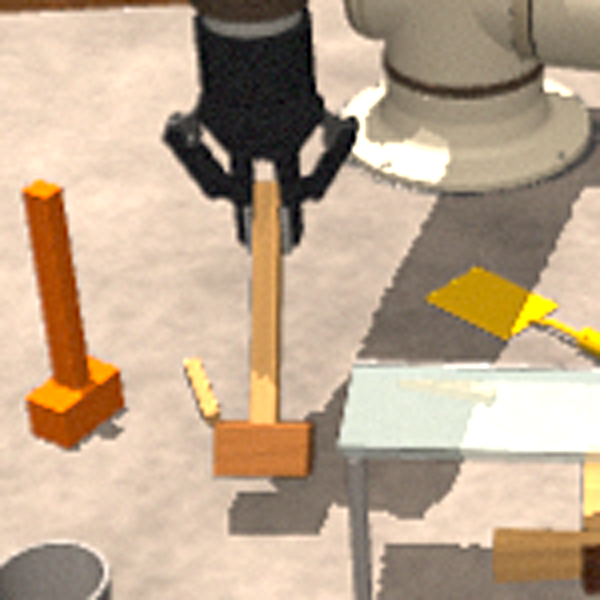

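The mallet is lifted and leaning, with the head's far face at crop (213–310, 422–477). I'll solve for the lean.

Run:
```python
from h import *
def proj(n,X):
    T=np.array(P[n]["T"]);q=T[:3,:3].T@(np.array(X)-T[:3,3]);return np.array([P[n]["fx"]*q[0]/q[2]+P[n]["cx"],P[n]["fy"]*q[1]/q[2]+P[n]["cy"]])
g=np.load("ee.npy")+[0,0,.0187];xh=np.array([.989,-.148,0]);Z=np.array([0,0,1])
f=lambda X:((proj("scene",X)-[180,120])*4).round(0)
for L in(.168,.172,.176):
  for th in(26,30,34,38):
    a=np.radians(th);ex=np.cos(a)*xh+np.sin(a)*Z;ez=-np.sin(a)*xh+np.cos(a)*Z;o=g-ez*L
    print(L,th,"far bottom",f(o+ex*.018),"far top",f(o+ex*.018+ez*.036),"handle top",f(o+ez*.2),"headc",(o+ez*.018-g).round(4))
```

```text
0.168 26 far bottom [263. 468.] far top [263. 416.] handle top [266. 176.] headc [ 0.065  -0.0097 -0.1348]
0.168 30 far bottom [260. 469.] far top [260. 417.] handle top [266. 176.] headc [ 0.0742 -0.0111 -0.1299]
0.168 34 far bottom [257. 469.] far top [258. 416.] handle top [267. 176.] headc [ 0.083  -0.0124 -0.1244]
0.168 38 far bottom [255. 468.] far top [256. 414.] handle top [267. 176.] headc [ 0.0913 -0.0137 -0.1182]
0.172 26 far bottom [263. 473.] far top [263. 422.] handle top [266. 182.] headc [ 0.0668 -0.01   -0.1384]
0.172 30 far bottom [260. 475.] far top [260. 422.] handle top [266. 182.] headc [ 0.0762 -0.0114 -0.1334]
0.172 34 far bottom [257. 475.] far top [258. 422.] handle top [267. 182.] headc [ 0.0852 -0.0127 -0.1277]
0.172 38 far bottom [254. 474.] far top [256. 420.] handle top [267. 182.] headc [ 0.0938 -0.014  -0.1214]
0.176 26 far bottom [263. 479.] far top [263. 428.] handle top [266. 187.] headc [ 0.0685 -0.0103 -0.142 ]
0.176 30 far bottom [260. 481.] far top [260. 428.] handle top [266. 187.] headc [ 0.0781 -0.0117 -0.1368]
0.176 34 far bottom [257. 481.] far top [258. 428.] handle top [267. 187.] headc [ 0.0874 -0.0131 -0.131 ]
0.176 38 far bottom [254. 480.] far top [256. 426.] handle top [267. 188.] headc [ 0.0962 -0.0144 -0.1245]
```

The scene view fixes the length (about 172 mm) but not the angle, so I'll triangulate the head using the top view as well.

Run:
```python
from workcell import camera
from h import *
for n,roi in(("top",(100,220,330,450)),("scene",(215,250,225,262))):
    im=camera(n);cv2.imwrite(f"pics/{n}4.png",im);h=cv2.cvtColor(im,cv2.COLOR_BGR2HSV)
    m=cv2.inRange(h,(6,140,40),(17,255,255));k=np.zeros_like(m);r0,r1,c0,c1=roi;k[r0:r1,c0:c1]=m[r0:r1,c0:c1]
    nn,l,st,ce=cv2.connectedComponentsWithStats(k)
    for i in range(1,nn):
        if st[i][4]>25: print(n,st[i],ce[i])
    if n=="top": cv2.imwrite("pics/c4.png",cv2.convertScaleAbs(cv2.resize(im[120:200,340:440],(600,480),interpolation=cv2.INTER_CUBIC),alpha=1.6))
```

```text
top [381 160  22  18 246] [390.24390244 167.10162602]
top [338 207  16   9  34] [345.44117647 211.02941176]
scene [228 215  31  25 429] [244.48484848 228.85314685]
```

View pics/c4.png

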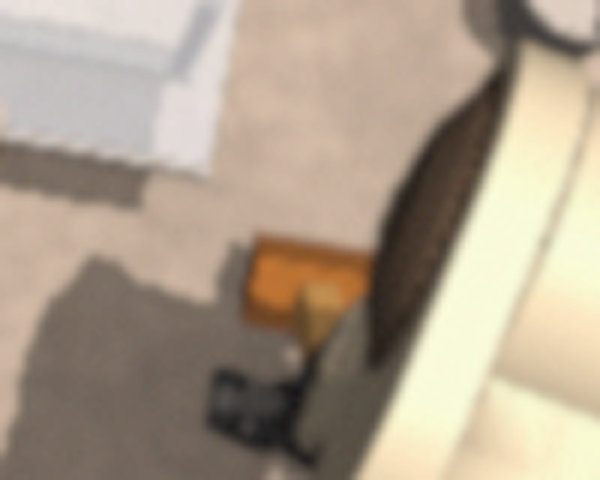

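Run:
```python
from h import *
def proj(n,X):
    T=np.array(P[n]["T"]);q=T[:3,:3].T@(np.array(X)-T[:3,3]);return np.array([P[n]["fx"]*q[0]/q[2]+P[n]["cx"],P[n]["fy"]*q[1]/q[2]+P[n]["cy"]])
g=np.load("ee.npy")+[0,0,.0187];xh=np.array([.989,-.148,0]);Z=np.array([0,0,1]);yh=np.array([.148,.989,0])
f=lambda X:((proj("top",X)-[340,120])*6).round(0)
for th in(22,26,30,34,38):
    L=.172;a=np.radians(th);ex=np.cos(a)*xh+np.sin(a)*Z;ez=-np.sin(a)*xh+np.cos(a)*Z;o=g-ez*L+yh*.032
    print(th,"far bottom",f(o+ex*.018),"far top",f(o+ex*.018+ez*.036),"near top",f(o-ex*.018+ez*.036))
```

```text
22 far bottom [234. 295.] far top [240. 312.] near top [225. 383.]
26 far bottom [239. 272.] far top [244. 293.] near top [229. 364.]
30 far bottom [245. 250.] far top [249. 276.] near top [233. 345.]
34 far bottom [250. 228.] far top [253. 258.] near top [237. 326.]
38 far bottom [255. 207.] far top [257. 242.] near top [241. 308.]
```

The lean is about 34°. Next I'll move in under the ledge to about 30 mm short of the butt.

```bash
python3 -m jog '[[[0,0.59,-0.15,0,0],[0,0.59,-0.15,0,0],[0,0.58,-0.15,0,0],[0.37,0,0,0,0],[0.37,0,0,0,0],[0.37,0,0,0,0],[0.37,0,0,0,0],[0,0,0,0,0]]]' 120
python3 - <<'E'
from workcell import camera,sensors
from h import *
t=camera("top");s=camera("scene");o=sensors.get_obs();print(o["ee_pos"],o["tcp_rot"],o["wrist_force"],o["grasp_force"])
np.save("ee.npy",o["ee_pos"]);cv2.imwrite("pics/t5.png",t);cv2.imwrite("pics/s5.png",s)
b=cv2.resize(s[170:290,230:400],(680,480),interpolation=cv2.INTER_CUBIC)
cv2.imwrite("pics/c5.png",cv2.convertScaleAbs(b,alpha=1.5))
E
```

```text
time: 7.35
ee_pos: [0.5327, -0.0889, 0.1362]
tcp_rot: [180.0, -0.1, 171.5]
wrist_force: [-1.0, 0.0, -1.6]
opening: 0.0169
grasp_force: 117.9
[ 0.53102449 -0.08898946  0.13647237] [ 1.79999097e+02 -1.03514565e-01  1.71488829e+02] [-0.39931695  0.38060541 -2.14859823] 117.86943197250366
```

View pics/c5.png

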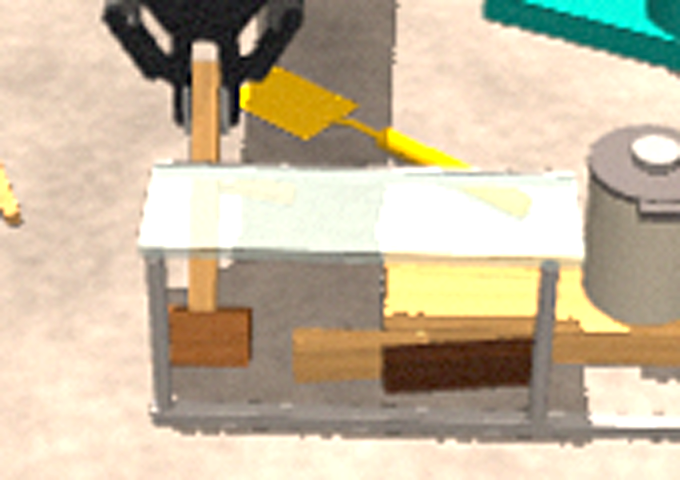

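The head's striking end is at (250,337) and the butt at (293,355), which leaves about 29 mm. It is clear of the ledge. Tap 1.

```bash
python3 -m jog '[[[0.06,0.4,0,0,0],[0.03,0.2,0,0,0],[0.03,0.2,0,0,0],[0.03,0.2,0,0,0]]]' 120;  python3 -m jog '[[[-0.06,-0.4,0,0,0],[-0.03,-0.2,0,0,0],[0,0,0,0,0]]]'
cat > look.py <<'E'
import sys
from workcell import camera,sensors
from h import *
s=camera("scene");o=sensors.get_obs();print(o["ee_pos"],o["tcp_rot"],o["wrist_force"])
np.save("ee.npy",o["ee_pos"])
cv2.imwrite(sys.argv[1],s)
h=cv2.cvtColor(s,cv2.COLOR_BGR2HSV)
# wedge far face row ~ along strip: print hue/val profile at rows 256..258
for r in (256,259,262): print(r,[(c,int(h[r,c,0]),int(h[r,c,1]),int(h[r,c,2])) for c in range(286,336,2)])
E
python3 look.py pics/s6.png
```

```text
time: 7.85
ee_pos: [0.5387, -0.0386, 0.1374]
tcp_rot: [-180.0, 0.0, 171.5]
wrist_force: [0.5, -0.9, -1.7]
opening: 0.0166
grasp_force: 118.0
time: 8.15
ee_pos: [0.5343, -0.07, 0.1373]
tcp_rot: [-180.0, 0.0, 171.4]
wrist_force: [0.2, -0.4, -0.7]
opening: 0.0167
grasp_force: 118.1
[ 0.53439883 -0.06947304  0.13733735] [1.79991154e+02 4.09408440e-03 1.71399060e+02] [ 0.00479223 -0.50323777 -0.29189953]
256 [(286, 13, 180, 105), (288, 14, 188, 106), (290, 12, 171, 109), (292, 14, 183, 107), (294, 14, 180, 109), (296, 14, 185, 106), (298, 12, 178, 112), (300, 12, 48, 90), (302, 14, 49, 99), (304, 14, 49, 98), (306, 17, 53, 97), (308, 20, 52, 98), (310, 13, 53, 102), (312, 14, 48, 69), (314, 17, 157, 127), (316, 15, 147, 127), (318, 16, 147, 130), (320, 16, 149, 128), (322, 16, 144, 131), (324, 16, 151, 130), (326, 13, 151, 88), (328, 15, 153, 85), (330, 13, 169, 68), (332, 10, 158, 63), (334, 12, 221, 45)]
259 [(286, 12, 168, 103), (288, 13, 182, 98), (290, 14, 189, 100), (292, 13, 183, 102), (294, 13, 179, 100), (296, 13, 182, 101), (298, 13, 184, 104), (300, 11, 46, 89), (302, 17, 47, 97), (304, 12, 47, 97), (306, 11, 48, 101), (308, 11, 50, 97), (310, 14, 58, 93), (312, 14, 73, 73), (314, 16, 141, 114), (316, 16, 150, 114), (318, 16, 145, 114), (320, 16, 147, 116), (322, 16, 142, 115), (324, 16, 155, 120), (326, 15, 202, 58), (328, 11, 192, 53), (330, 9, 158, 55), (332, 11, 175, 54), (334, 9, 162, 55)]
262 [(286, 12, 47, 97), (288, 8, 40, 101), (290, 13, 46, 99), (292, 13, 48, 101), (294, 14, 48, 101), (296, 11, 49, 99), (298, 15, 42, 97), (300, 17, 47, 97), (302, 13, 52, 93), (304, 19, 43, 94), (306, 14, 49, 98), (308, 12, 48, 91), (310, 13, 47, 97), (312, 15, 67, 91), (314, 16, 154, 109), (316, 16, 139, 112), (318, 17, 143, 112), (320, 16, 149, 113), (322, 16, 157, 107), (324, 17, 151, 110), (326, 12, 156, 49), (328, 7, 154, 48), (330, 10, 163, 47), (332, 12, 249, 40), (334, 5, 157, 52)]
```

Tap 1 moved the butt from column 303 to 313, about 25 mm. It now sticks out about 34 mm past the fence, and the head has drawn back clear. Tap 2.

```bash
python3 -m jog '[[[0.06,0.4,0,0,0],[0.03,0.2,0,0,0],[0.015,0.1,0,0,0],[0.015,0.1,0,0,0],[0.015,0.1,0,0,0]]]' 120;  python3 -m jog '[[[-0.06,-0.4,0,0,0],[-0.03,-0.2,0,0,0],[0,0,0,0,0]]]'; sed -i 's/^for r in.*$/for r in (258,):\n    print([(c,int(h[r,c,1]),int(h[r,c,2])) for c in range(290,336)])/' look.py; python3 look.py pics/s7.png
```

```text
time: 8.7
ee_pos: [0.541, -0.0246, 0.1373]
tcp_rot: [-179.9, -0.0, 171.4]
wrist_force: [-2.6, -4.9, -0.7]
opening: 0.0166
grasp_force: 118.4
time: 9.0
ee_pos: [0.5366, -0.055, 0.1373]
tcp_rot: [180.0, 0.0, 171.4]
wrist_force: [0.7, -0.2, -2.8]
opening: 0.0164
grasp_force: 118.2
[ 0.53673132 -0.0544796   0.13732997] [1.79981517e+02 6.33633905e-03 1.71396459e+02] [ 0.1591453  -0.10038844 -1.63935454]
[(290, 182, 108), (291, 183, 110), (292, 189, 108), (293, 182, 105), (294, 181, 107), (295, 184, 108), (296, 182, 108), (297, 193, 107), (298, 179, 108), (299, 179, 108), (300, 183, 102), (301, 180, 109), (302, 176, 107), (303, 180, 106), (304, 182, 112), (305, 104, 88), (306, 50, 96), (307, 53, 97), (308, 56, 96), (309, 57, 94), (310, 51, 95), (311, 54, 95), (312, 46, 94), (313, 55, 93), (314, 47, 93), (315, 53, 97), (316, 58, 92), (317, 133, 92), (318, 158, 108), (319, 144, 119), (320, 143, 116), (321, 143, 116), (322, 157, 112), (323, 141, 114), (324, 141, 119), (325, 137, 80), (326, 170, 51), (327, 161, 54), (328, 200, 51), (329, 156, 54), (330, 239, 48), (331, 173, 53), (332, 170, 54), (333, 168, 53), (334, 180, 51), (335, 212, 54)]
```

Resistance of about 5 N has begun. Tap 3, in small steps after contact.

```bash
python3 -m jog '[[[0.06,0.4,0,0,0],[0.03,0.2,0,0,0],[0.01,0.06,0,0,0],[0.01,0.06,0,0,0]]]' 120; python3 -c "
from workcell import sensors;o=sensors.get_obs();print(o['wrist_force'],o['torque'])"; python3 -m jog '[[[-0.06,-0.46,0,0,0],[-0.03,-0.2,0,0,0],[0,0,0,0,0]]]'; python3 look.py pics/s8.png
```

```text
time: 9.45
ee_pos: [0.5416, -0.0199, 0.1375]
tcp_rot: [-179.6, -0.0, 171.4]
wrist_force: [-6.5, -14.8, 4.9]
opening: 0.0167
grasp_force: 120.4
[ -6.51930958 -14.82753034   4.9192631 ] [-4.75191049  1.65669514 -1.16382168]
time: 9.75
ee_pos: [0.5376, -0.0517, 0.1373]
tcp_rot: [180.0, 0.0, 171.4]
wrist_force: [0.6, 1.1, -2.0]
opening: 0.0165
grasp_force: 118.6
[ 0.53777194 -0.05115143  0.13730114] [1.79973608e+02 5.17979297e-03 1.71428578e+02] [-0.47064965  0.94633801 -2.24087282]
[(290, 183, 107), (291, 174, 107), (292, 171, 106), (293, 170, 108), (294, 187, 105), (295, 178, 106), (296, 175, 109), (297, 178, 109), (298, 179, 108), (299, 182, 108), (300, 186, 107), (301, 172, 110), (302, 188, 102), (303, 176, 107), (304, 198, 103), (305, 182, 109), (306, 146, 77), (307, 57, 90), (308, 52, 98), (309, 47, 97), (310, 58, 97), (311, 53, 91), (312, 49, 94), (313, 47, 92), (314, 51, 90), (315, 50, 92), (316, 43, 96), (317, 100, 92), (318, 152, 111), (319, 138, 120), (320, 148, 117), (321, 138, 120), (322, 152, 114), (323, 139, 117), (324, 151, 115), (325, 144, 78), (326, 180, 51), (327, 180, 51), (328, 230, 50), (329, 191, 52), (330, 170, 54), (331, 149, 58), (332, 210, 51), (333, 147, 52), (334, 176, 55), (335, 207, 53)]
```

Tap 4, firmer, to confirm it is tight.

```bash
python3 -m jog '[[[0.06,0.4,0,0,0],[0.03,0.2,0,0,0],[0.01,0.08,0,0,0],[0.01,0.06,0,0,0]]]' 120; python3 -m jog '[[[-0.06,-0.48,0,0,0],[-0.06,-0.4,0,0,0],[0,0,0,0,0]]]'; python3 look.py pics/s9.png
```

```text
time: 10.2
ee_pos: [0.5424, -0.0173, 0.1378]
tcp_rot: [-179.4, -0.0, 171.3]
wrist_force: [-8.0, -22.1, 6.4]
opening: 0.0165
grasp_force: 124.6
time: 10.5
ee_pos: [0.5371, -0.0591, 0.1373]
tcp_rot: [-180.0, 0.0, 171.4]
wrist_force: [-0.7, -0.5, -1.9]
opening: 0.0167
grasp_force: 118.7
[ 0.53725487 -0.05817407  0.13730942] [1.79981658e+02 2.89018715e-03 1.71433086e+02] [ 0.41779945  0.25625768 -2.4834009 ]
[(290, 176, 107), (291, 178, 106), (292, 183, 106), (293, 177, 108), (294, 179, 108), (295, 176, 110), (296, 191, 108), (297, 169, 110), (298, 176, 110), (299, 182, 105), (300, 183, 107), (301, 168, 109), (302, 182, 109), (303, 174, 79), (304, 53, 91), (305, 48, 100), (306, 47, 97), (307, 53, 96), (308, 54, 99), (309, 51, 95), (310, 49, 93), (311, 53, 92), (312, 49, 93), (313, 52, 93), (314, 53, 92), (315, 47, 92), (316, 43, 96), (317, 104, 93), (318, 147, 111), (319, 151, 115), (320, 141, 119), (321, 144, 117), (322, 147, 113), (323, 146, 115), (324, 153, 115), (325, 147, 78), (326, 168, 53), (327, 188, 53), (328, 152, 52), (329, 142, 54), (330, 199, 50), (331, 156, 54), (332, 208, 49), (333, 214, 50), (334, 165, 54), (335, 206, 52)]
```

At 22 N the butt stayed at column 317 (about 20 mm proud of the fence), so the wedge is tight. I'll withdraw from under the ledge to free shelf, then try easing the grip so the mallet can swing upright.

```bash
python3 -m jog '[[[-0.07,-0.5,0,0,0],[-0.6,0,0,0,0],[-0.6,0,0,0,0],[-0.6,0,0,0,0],[0,-0.6,0,0,0],[0,-0.6,0,0,0],[0,-0.6,0,0,0],[0,0,0,0,0]]]' 120; python3 -m jog '[[[0,0,0,0,0],[0,0,0,0,0],[0,0,0,0,0]]]' 20;  python3 -m jog '[[[0,0,0,0,0.19],[0,0,0,0,0.19],[0,0,0,0,0.19]]]' 20
cat > head.py <<'E'
import sys
from workcell import camera,sensors
from h import *
o=sensors.get_obs();T=camera("top");ee=np.array(o["ee_pos"]);print(ee,o["tcp_rot"],o["wrist_force"],o["opening"],o["grasp_force"])
cv2.imwrite(sys.argv[1],T)
h=cv2.cvtColor(T,cv2.COLOR_BGR2HSV);m=cv2.inRange(h,(6,150,70),(15,255,255));k=m*0;k[120:215,330:425]=m[120:215,330:425]
nn,l,st,ce=cv2.connectedComponentsWithStats(k)
for i in range(1,nn):
    if st[i][4]>40: print(st[i],ce[i],"rel far/near x:",[(onz("top",(ce[i][0],r),.04)-ee).round(3)[0] for r in(st[i][1],st[i][1]+st[i][3])])
E
python3 head.py pics/t10.png
```

```text
time: 11.35
ee_pos: [0.444, -0.1746, 0.1373]
tcp_rot: [-180.0, 0.0, 171.4]
wrist_force: [0.1, 0.4, -1.1]
opening: 0.0166
grasp_force: 118.8
time: 11.65
ee_pos: [0.4439, -0.1721, 0.1373]
tcp_rot: [180.0, 0.0, 171.6]
wrist_force: [-0.3, 0.4, -2.1]
opening: 0.0162
grasp_force: 118.8
time: 11.95
ee_pos: [0.4438, -0.1728, 0.1373]
tcp_rot: [180.0, 0.0, 171.5]
wrist_force: [-0.5, -0.2, -1.6]
opening: 0.0161
grasp_force: 114.6
[ 0.44378549 -0.17283483  0.13732117] [1.79998619e+02 4.74130992e-03 1.71504712e+02] [-0.54403213 -0.22599341 -1.59020588] 0.016083786334680564 114.63568925857544
[379 166  19  13 170] [386.92352941 171.90588235] rel far/near x: [np.float64(0.106), np.float64(0.068)]
```

```bash
for g in 1; do python3 -m jog '[[[0,0,0,0,0.2],[0,0,0,0,0.2]]]' 20 | tail -2; python3 -m jog '[[[0,0,0,0,0.206],[0,0,0,0,0.206]]]' 20 | tail -2;  python3 -m jog '[[[0,0,0,0,0.209],[0,0,0,0,0.209]]]' 20|tail -2; done; python3 head.py pics/t11.png
```

```text
opening: 0.0172
grasp_force: 59.7
opening: 0.0178
grasp_force: 26.4
opening: 0.0177
grasp_force: 9.7
[ 0.44373274 -0.17311966  0.1372841 ] [-1.79999349e+02  1.28350003e-03  1.71477388e+02] [ 0.51903921  0.0701936  -2.16137155] 0.017665039803075815 9.711601585149765
[379 169  18  11 144] [386.79861111 173.59027778] rel far/near x: [np.float64(0.098), np.float64(0.065)]
```

The grip is now a fine 10 N and the head is starting to swing in. I'll ease it a little more.

```bash
python3 -m jog '[[[0,0,0,0,0.209],[0,0,0,0,0.209],[0,0,0,0,0.209],[0,0,0,0,0.209],[0,0,0,0,0.209]]]' 20 | tail -2; python3 head.py pics/t12.png;  python3 -m jog '[[[0,0,0,0,0.2097],[0,0,0,0,0.2097],[0,0,0,0,0.2097],[0,0,0,0,0.2097]]]' 20|tail -2; python3 head.py pics/t13.png
```

```text
opening: 0.0176
grasp_force: 9.8
[ 0.44374287 -0.17308492  0.1373137 ] [-1.79997508e+02  1.24511025e-03  1.71481595e+02] [ 0.05924726  0.83158655 -1.47745206] 0.017629943810182305 9.771277606487274
[379 171  18  12 137] [385.8540146 175.4379562] rel far/near x: [np.float64(0.092), np.float64(0.056)]
opening: 0.0179
grasp_force: 5.8
[ 0.44376186 -0.17308833  0.13730125] [-1.79999163e+02  3.21392532e-03  1.71481965e+02] [ 0.43829479 -0.14821618 -1.73598687] 0.01790699209108147 5.849742516875267
[379 170  17  13 138] [385.5942029  175.36956522] rel far/near x: [np.float64(0.094), np.float64(0.056)]
```

The head has come down onto the shelf as it swung, so I'll raise slowly and let it hang.

```bash
python3 -m jog '[[[0,0,0.05,0,0.209],[0,0,0.05,0,0.209],[0,0,0.05,0,0.209],[0,0,0.05,0,0.209],[0,0,0.05,0,0.209],[0,0,0.05,0,0.209],[0,0,0.05,0,0.209],[0,0,0,0,0.209]]]' 20|tail -2; python3 head.py pics/t14.png; python3 -m jog '[[[0,0,0.03,0,0.2097],[0,0,0,0,0.2097],[0,0,0,0,0.2097],[0,0,0,0,0.2097],[0,0,0,0,0.2097]]]' 20|tail -2; python3 head.py pics/t15.png
```

```text
opening: 0.0181
grasp_force: 5.8
[ 0.44387479 -0.17315977  0.15518048] [-1.79992097e+02  2.91371067e-02  1.71479424e+02] [ 0.57253155  0.16938342 -1.67261849] 0.018113240786954025 5.7517895847558975
opening: 0.018
grasp_force: 5.8
[ 0.44372869 -0.17309044  0.15624265] [ 1.79999450e+02 -2.17215315e-03  1.71479508e+02] [ 0.66231117  0.12065481 -1.76138158] 0.017952365888538376 5.750294476747513
```

The head is now hidden under the gripper in the top view. I'll check numerically in the scene view.

```bash
cat > up.py <<'E'
import sys
from workcell import camera,sensors
from h import *
o=sensors.get_obs();s=camera("scene");cv2.imwrite(sys.argv[1],s);g=np.array(o["ee_pos"])+[0,0,.0187]
h=cv2.cvtColor(s,cv2.COLOR_BGR2HSV);m=cv2.inRange(h,(6,150,60),(15,255,255));k=m*0;k[180:262,222:275]=m[180:262,222:275]
nn,l,st,ce=cv2.connectedComponentsWithStats(k)
for i in range(1,nn):
    if st[i][4]>60: print(st[i][:4],"rows",st[i][1],st[i][1]+st[i][3])
def proj(n,X):
    T=np.array(P[n]["T"]);q=T[:3,:3].T@(np.array(X)-T[:3,3]);return np.array([P[n]["fx"]*q[0]/q[2]+P[n]["cx"],P[n]["fy"]*q[1]/q[2]+P[n]["cy"]])
xh=np.array([.989,-.148,0]);Z=np.array([0,0,1])
for th in(0,5,10,15,20,25):
    a=np.radians(th);ex=np.cos(a)*xh+np.sin(a)*Z;ez=-np.sin(a)*xh+np.cos(a)*Z;q=g-ez*float(sys.argv[2])
    print(th,*[f(X) for X in(q+ex*.018,q+ex*.018+ez*.036,q-ex*.018+ez*.036) for f in[lambda X:proj("scene",X)[1].round(1)]])
E
python3 up.py pics/s15.png 0.172
```

```text
[240 218  22  15] rows 218 233
0 227.2 217.3 210.2
5 229.7 219.2 212.8
10 231.9 220.7 215.2
15 233.6 221.9 217.3
20 235.0 222.8 219.2
25 235.9 223.3 220.7
```

The lean is about 15° now. I'll set the near edge on the shelf and follow the arc back to upright with light pressure.

```bash
python3 -m jog '[[[0,0,-0.06,0,0.209],[0,0,-0.05,0,0.209],[0.15,-0.022,0,0,0.209],[0.15,-0.022,0,0,0.209],[0.15,-0.022,0.01,0,0.209],[0.15,-0.022,0.01,0,0.209],[0.15,-0.022,0,0,0.209],[0,0,0,0,0.209]]]' 20; python3 up.py pics/s16.png 0.172
```

```text
time: 15.9
ee_pos: [0.4821, -0.1787, 0.1513]
tcp_rot: [180.0, -0.0, 171.5]
wrist_force: [-0.5, 0.1, -2.0]
opening: 0.0182
grasp_force: 5.6
[239 222  23  17] rows 222 239
0 236.7 226.8 219.3
5 239.4 228.8 222.0
10 241.7 230.4 224.5
15 243.6 231.7 226.8
20 245.1 232.7 228.7
25 246.2 233.3 230.4
```

Lean is about 5°. Lowering gently to press it flat.

```bash
python3 -m jog '[[[0,0,-0.03,0,0.209],[0,0,-0.02,0,0.209],[0,0,0,0,0.209]]]' 20; python3 -m jog '[[[0,0,-0.03,0,0.209],[0,0,-0.02,0,0.209],[0,0,0,0,0.209]]]' 20;  python3 up.py pics/s17.png 0.17
```

```text
time: 16.25
ee_pos: [0.4818, -0.1787, 0.1508]
tcp_rot: [-180.0, 0.2, 171.5]
wrist_force: [0.2, 0.6, 6.5]
opening: 0.0182
grasp_force: 6.8
time: 16.55
ee_pos: [0.482, -0.1788, 0.1486]
tcp_rot: [-180.0, 0.2, 171.5]
wrist_force: [0.7, 1.2, 8.9]
opening: 0.0182
grasp_force: 7.0
[239 222  23  17] rows 222 239
0 236.9 227.0 219.5
5 239.5 228.9 222.2
10 241.8 230.5 224.6
15 243.7 231.8 226.9
20 245.2 232.8 228.8
25 246.2 233.4 230.4
```

```bash
python3 -c "
import cv2
s=cv2.imread('pics/s17.png')
cv2.imwrite('pics/c17.png',cv2.convertScaleAbs(cv2.resize(s[150:270,200:350],(750,600),interpolation=cv2.INTER_CUBIC),alpha=1.5))"
```

```text
(no output)
```

View pics/c17.png

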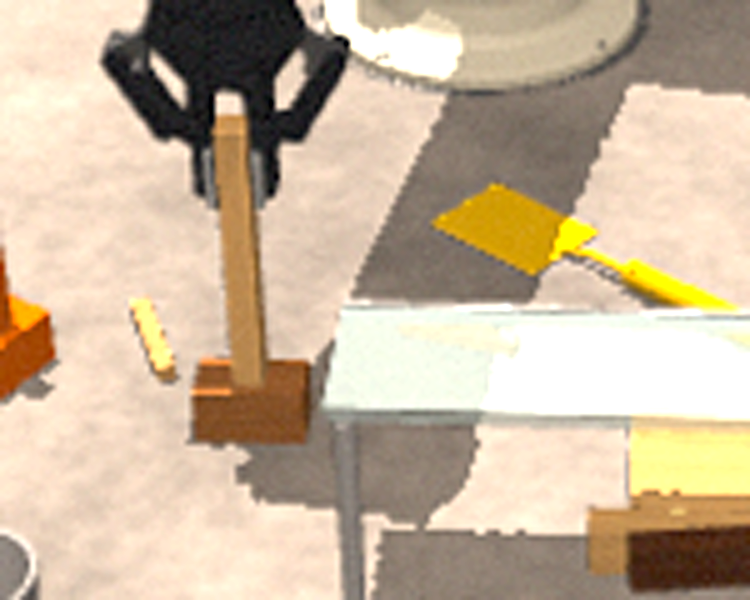

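The picture shows the head resting on the shelf with its near-upright far face at (193–308, 393–443). A lean of only a few degrees is left, well inside its 16° tipping limit. I'll nudge it upright, release and rise.

```bash
python3 -m jog '[[[0.08,-0.012,0,0,0.209],[0.08,-0.012,0,0,0.209],[0,0,0,0,0.209]]]' 20; python3 up.py pics/s18.png 0.167; python3 -m jog '[[[0,0,0,0,0.22],[0,0,0,0,0.25],[0,0,0,0,0.3],[0,0,0,0,0.4],[0,0,0,0,0.6],[0,0,0,0,0.8],[0,0,0,0,1],[0,0,0,0,1]]]'; python3 up.py pics/s19.png 0.167
```

```text
time: 16.9
ee_pos: [0.4898, -0.1799, 0.1477]
tcp_rot: [-180.0, 0.1, 171.5]
wrist_force: [-0.3, 1.9, 6.7]
opening: 0.0178
grasp_force: 6.7
[239 222  23  17] rows 222 239
0 238.1 228.1 220.5
5 240.7 230.0 223.2
10 242.9 231.6 225.6
15 244.8 232.8 227.8
20 246.2 233.8 229.7
25 247.3 234.4 231.4
time: 17.75
ee_pos: [0.4892, -0.1798, 0.1468]
tcp_rot: [-180.0, -0.0, 171.5]
wrist_force: [-0.3, -0.1, -0.8]
opening: 0.0849
grasp_force: 0.0
[239 222  23  17] rows 222 239
0 238.2 228.2 220.6
5 240.8 230.1 223.3
10 243.0 231.7 225.8
15 244.9 233.0 228.0
20 246.4 233.9 229.9
25 247.4 234.5 231.5
```

```bash
python3 -m jog '[[[0,0,0.3,0,1],[0,0,0.7,0,1],[0,0,0.8,0,1],[0,0,0.8,0,1],[0,0.6,0,0,1],[-0.4,0.8,0,0,1],[-0.4,0.8,0,0,1],[-0.4,0.8,0,0,1]]]'; python3 -m jog '[[[-0.4,0.8,0,0,1],[0,0,0,0,1],[0,0,0,0,1],[0,0,0,0,1],[0,0,0,0,1],[0,0,0,0,1]]]'
python3 - <<'E'
from workcell import camera
from h import *
s=camera("scene");t=camera("top");cv2.imwrite("pics/s20.png",s);cv2.imwrite("pics/t20.png",t)
def comp(im,lo,hi,roi,n):
    h=cv2.cvtColor(im,cv2.COLOR_BGR2HSV);m=cv2.inRange(h,lo,hi);k=m*0;r0,r1,c0,c1=roi;k[r0:r1,c0:c1]=m[r0:r1,c0:c1]
    nn,l,st,ce=cv2.connectedComponentsWithStats(k)
    for i in range(1,nn):
        if st[i][4]>20: print(n,st[i],ce[i].round(1))
comp(s,(6,150,60),(15,255,255),(180,262,222,275),"scene head")
comp(s,(13,80,60),(24,200,255),(150,230,222,275),"scene handle")
comp(t,(6,150,70),(15,255,255),(120,215,345,430),"top head")
comp(t,(17,80,90),(24,200,255),(120,215,345,430),"top handle")
h=cv2.cvtColor(s,cv2.COLOR_BGR2HSV);print("butt",[(c,int(h[258,c,1])) for c in range(312,322)])
# unchanged elsewhere
d=cv2.absdiff(t,cv2.imread("pics/top0.png")).max(2);
for n,(u,v) in dict(jar=(487,156),cup=(437,117),bottle=(146,150),tin=(175,211),scraper=(327,250),pegb=(404,217),pega=(344,210),tub=(254,138),om=(437,212)).items(): print(n,d[v-8:v+9,u-8:u+9].mean().round(1),end=" ")
E
```

```text
time: 18.6
ee_pos: [0.4283, -0.0287, 0.2779]
tcp_rot: [180.0, 0.1, 171.4]
wrist_force: [0.4, 0.5, 1.0]
opening: 0.0852
grasp_force: 0.0
time: 19.2
ee_pos: [0.4095, 0.0094, 0.2767]
tcp_rot: [-180.0, -0.0, 171.4]
wrist_force: [0.3, 0.5, -0.1]
opening: 0.0853
grasp_force: 0.0
scene head [239 222  23  17 327] [250.1 230.4]
scene handle [238 174  24  56 535] [248.  206.2]
scene handle [226 209   9  17  79] [230.3 217.1]
top head [375 180  23  15 174] [385.  187.9]
top handle [394 175   9  10  74] [397.7 179.2]
top handle [401 204   7  11  48] [403.9 209.2]
butt [(312, 56), (313, 47), (314, 52), (315, 47), (316, 41), (317, 98), (318, 146), (319, 141), (320, 139), (321, 145)]
jar 5.0 cup 4.9 bottle 6.0 tin 8.5 scraper 117.2 pegb 6.7 pega 22.4 tub 6.5 om 6.1
```

Run:
```python
from h import *
print(tri((246,175.5),(398.5,178)), onz("top",(386,187.5),.036), onz("scene",(250.5,238.5),0))
t=cv2.imread("pics/t20.png");m0=cv2.imread("pics/top0.png")
f=lambda im:cv2.boundingRect(cv2.inRange(cv2.cvtColor(im,cv2.COLOR_BGR2HSV),(23,150,60),(32,255,255))[180:275,265:350])
print(f(t),f(m0))
from workcell import ticket; print(ticket.job_done())
```

```text
(array([ 0.49323227, -0.17942423,  0.20034186]), [np.float64(2.2620543844200336), np.float64(2.2620543844200474)]) [ 0.48741445 -0.17654996  0.036     ] [ 5.10767184e-01 -1.78957972e-01 -1.11022302e-16]
(10, 10, 3, 4) (10, 10, 70, 78)
the job is handed in; nothing more can be done
None
```

The job is handed in: four taps drove the wedge about 40 mm until it stopped (no visible movement under a 22 N push), the mallet stands upright on its head clear of wedge, stand and dock, and nothing else appears to have moved, though the arm hid the scraper in the last top view so I could not check it there.

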